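# Jack up the front of a bench power supply and hold it

## Robot

A 6-joint arm with a two-finger parallel gripper is mounted at the origin on the work surface. World frame = base frame: x ahead of the robot, y to its left, z up, the work surface at z = 0. Lengths are in m, angles in degrees, forces in N, time in s.
With the tool pointing down it reaches from about 0.325 to 0.925 m from the base axis. Payload 3.1 kg.
Tool frame: the origin (TCP) lies at the very end of the fingers, on their centre line; the grasp point (between the pads) lies r.pinch_z behind it (r.pinch_z is the distance from the TCP to the grasp point, in m); x points along the fingers, y is the direction in which the jaws open and shut, and the axes are right-handed (so a half turn about x gives the same grasp; the last joint's range is limited). The gripper opens to 85 mm and grips with 20 to 120 N. Pads are 22 mm wide; open, the fingers measure 114 mm over their backs; the gripper's body (76 mm by 85 mm) begins 54 mm behind the grasp point. The pads swing forward as they close: fully open they stand 13 mm farther back than shut.
Start: joints at [-81.028, 12.427, 92.441, -0, 75.132, -6.429], TCP at [0.166, -0.603, 0.231] pointing down, gripper open.
Joint ranges: [-157.48, 157.48], [-44.54, 120.13], [17.64, 146.25], [-64.5, 244.5], [7.68, 150.69], [-147.95, 147.95]. Speed limits (degrees/s): [159.86, 159.86, 180, 180, 180, 180].

## Interface

Orientations are given as [roll, pitch, yaw] about the fixed x, y, z axes, in that order (R = Rz(yaw) Ry(pitch) Rx(roll)).
In Python, from cell import r gives the robot as it stands. The module is installed in compiled form; this text tells all that it offers.
- The arm moves only by the shell command python3 -m pendant 'ROWS' [FORCE]. ROWS is a JSON object of lists of equal length, an entry for each row: "linear": the shift along the tool's x, y, z in mm, a list of three; "dr": the turn, a rotation vector about the tool's x, y, z in rad, a list of three; "gripper": the finger opening in mm, from 0 to 85.4. A call has 1 to 5 rows; each row shifts and turns the commanded pose from where the row before left it, along the tool's axes as they then stand; what a row does not reach is not made up. A row lasts 1/10 s, in which the tool goes at most 50 mm and 8.59 degrees, less where a joint would pass 70% of its speed; a pose out of reach is approached as far as the arm can. A call with a gripper value outside its range is refused whole. The fingers move at their own pace and stop on an object; FORCE is the grip in N (left out, the last holds). Time passes only in rows, so rows that do not move let the fingers close. It gives the time, the measured TCP pose, the force and the opening at its end, in the units of the state.
- r.read_state(): the state, without advancing time (a new reading comes with each control period).
- r.grab_frame(name): name is "scene" or "side" or "wrist"; returns a dict with "img" (420x560x3 uint8, red, green, blue), "range_z" (420x560 float32, m along the optical axis (not along the pixel's ray), 0 where there is no reading), "mtx" (3x3 intrinsics, pixels), "k1" (the pictures are not rectified: a ray, as slopes to the right and down, at radius r is drawn at 1 + k1 r^2 times it, then the intrinsics apply), "pose" (4x4, takes a point from camera to world coordinates). Camera axes: x right, y down, z forward; pixel columns grow to the right and rows downward; lengths in m; the calibration is good to about 2 mm. A picture is of the moment at which its call begins.
- r.sign_off(): hands the job in, once; it reports no verdict.
The state is a dict: "t": time; "qpos": joint angles; "qvel": joint speeds; "joint_torque": joint torques, N m; "tool_pos": TCP position; "tcp_rot": TCP orientation; "ft_force": force on the tool from outside, world axes, zero at the start; "ft_torque": the same for the moment, N m; "opening": finger opening in m.
Only numpy, scipy, OpenCV 4.12 (cv2) and the standard library are available. Lean on these libraries where they do the work, as an engineer would, in place of code of your own. Each camera call takes 0.05 s, during which the arm holds its last target.

## Task

Slide the small lever jack in under the power supply's marked lift lug until its nose stops against the supply's front foot, so that the saddle sits centrally under the lift pad. Pump the handle once to try the lift (all the way down, then let it all the way back up so that the supply stands on its foot again), then push the handle all the way down a second time and finish while still holding it down, with the supply's front raised on the jack alone. Do not shove the supply along, and leave the other things on the bench where they are.

Things in the scene. Friction and masses are not known exactly. Their poses are not given: they have to be found in the camera images.
- supply: Bench power supply, loose, about 4.5 kg (+-25%). Origin: on the table straight below the lift pad's centre. x axis level, from the front into the case, square to the front; z up. Three flat steel tabs stick out of the front, tops 70 mm up: the middle one, widest and longest, with a raised round boss on top, is the lift lug; the two plain ears, 85 mm to either side, are not lift points.
- case_centre (a point): Centre of the supply's grey box case, 235 deep x 220 wide x 132 high mm, its top 150 mm above the table. The front of the case is 35 mm in from supply's origin.
- lift_pad (a point): Centre of the flat underside of the lift pad, a steel disc of diameter 32 mm under the lift lug, in line with the boss; 56 mm above the table while the supply stands on its feet. The lug is 44 wide, 8 thick and reaches 22 mm out beyond this point. Axes as supply.
- foot_front (a point): Middle of the front face of the supply's front foot, a black bar 200 wide and 18 mm high across the front, the stop for the jack's nose. It lies 30 mm farther in than the lift pad's centre, 9 mm above the table.
- jack_grip (a point): Where to grasp the jack, across its width: centre of the steel housing, a block 60 long (x) x 40 wide (y) mm, from 8 to 60 mm above the jack's underside; this point is 38 mm above the underside. x axis along the jack to the nose, z up. Loose, 0.9 kg, 260 long; base plate 8 thick, reaching 166 mm behind this point, 70 wide in front and 50 at the back.
- jack_nose (a point): Middle of the front face of the jack's nose, an upright lip 60 wide, 8 thick and 32 mm high across the front of the base plate, 95 mm ahead of jack_grip and 30 mm ahead of the saddle's centre, 16 mm above the underside. With the nose square against the supply's front foot and in line, the saddle is right under the lift pad.
- saddle_top (a point): Centre of the top of the saddle, a steel disc of diameter 32 mm, 65 mm ahead of jack_grip; 50 mm above the jack's underside when down (6 mm below the lift pad), 70 mm when fully raised.
- handle_pin (a point): Axis of the level cross pin on which the pump handle hinges, 38 mm behind jack_grip and 38 mm above the jack's underside. The handle points backwards from it, away from the nose.
- handle_pad (a point): Centre of the top face of the black push pad at the handle's end, 44 along the handle x 36 wide x 10 thick mm, its mid-thickness 110 mm from the pin. About 97 mm above the table with the handle up, 46 mm fully down. It stays over the base plate all the way, so pressing straight down does not tip the jack.
- pump_handle (a joint): Angle of the pump handle: 0 = up (30 degrees above level), 0.5 rad = fully down on its stop (about level). The saddle rises 40 mm per rad, 20 mm in all. A spring and the load push the handle back up whenever it is not held; holding it down takes about 9 to 14 N at the pad under load.
- flux_jar: Bystander: a small jar, diameter 48, height 55 mm. Origin at its underside.

How it is judged (in metres and radians):
On the way, in this order (a step that is already met when the one before it is completed fails the run):
1. the jack stands flat, nose home against the front foot (within 4 mm), saddle under the lift pad, handle up (horizontal distance between saddle_top and lift_pad below 0.01 m and angle between jack_grip's own z axis and vertical below 0.06 rad and x of jack_nose in the frame of foot_front above -0.004 m and value of joint pump_handle below 0.1 rad and height (world z) of jack_grip below 0.041 m), for 0.2 s.
2. first stroke: handle pushed down, lift pad raised on the saddle (horizontal distance between saddle_top and lift_pad below 0.01 m and angle between jack_grip's own z axis and vertical below 0.06 rad and contact force between each of the arm, the fingers and supply below 0.5 N and value of joint pump_handle above 0.42 rad and height (world z) of lift_pad above 0.0645 m), for 0.1 s.
3. handle back up, supply standing on its front foot again (value of joint pump_handle below 0.12 rad and height (world z) of lift_pad below 0.059 m), for 0.1 s.
At the end, for the whole second after the job is handed in: Handle held down by the gripper (over 0.42 rad, over 3 N); lift pad at least 8.5 mm above its start, resting on the saddle (over 5 N, centres within 10 mm); jack flat on the table; the robot not touching the supply; all at rest (all of step 2 and contact force between jack and supply above 5 N and contact force between the fingers and jack above 3 N and height (world z) of jack_grip below 0.041 m and linear speed of supply below 0.03 m/s); the arm keeps its last pose, push and grip.
It fails at once if the supply is shoved along (its lift point more than 30 mm from where it was) (distance of lift_pad from where it was at the start of the episode above 0.03 m).
It fails at once if the jack is tipped over (angle between jack_grip's own z axis and vertical above 0.5 rad).
It fails at once if a bystander is moved by more than 30 mm (distance of any of meter, spool, driver, flux_jar, mug, parts_tray from where it was at the start of the episode above 0.03 m).
It also fails if it takes over 64 s, if anything falls off the work surface, if the arm or the gripper's body presses on something with over 40 N, if the wrist force passes 120 N, or if a joint passes its speed limit or range.

## Working session

There is one attempt and no reset: what is moved stays moved. The work goes in short steps, Python scripts to look and compute and a shell command to move; the robot and the scene stay as the last step left them, time stands still between calls to the robot, and variables do not carry over. Pictures are saved under pics/ and viewed, and the job is handed in when it is done.

```bash
mkdir -p pics; ls; cat > h.py <<'E'
import numpy as np, cv2
from cell import r
def grab(n,fn=None):
    f=r.grab_frame(n)
    if fn: cv2.imwrite('pics/'+fn+'.png',cv2.cvtColor(f['img'],cv2.COLOR_RGB2BGR))
    return f
def ray(f,u,v):
    K=f['mtx'];xd=(u-K[0,2])/K[0,0];yd=(v-K[1,2])/K[1,1];x,y=xd,yd
    for _ in range(30):
        s=1+f['k1']*(x*x+y*y);x,y=xd/s,yd/s
    T=f['pose'];return T[:3,3],T[:3,:3]@np.array([x,y,1.])
def onz(f,u,v,z):
    o,d=ray(f,u,v);return o+d*(z-o[2])/d[2]
def dep(f,u,v):
    o,d=ray(f,u,v);return o+d*f['range_z'][int(round(v)),int(round(u))]
def cloud(f):
    H,W=f['range_z'].shape;K=f['mtx'];u,v=np.meshgrid(np.arange(W),np.arange(H))
    xd=(u-K[0,2])/K[0,0];yd=(v-K[1,2])/K[1,1];x,y=xd.copy(),yd.copy()
    for _ in range(30):
        s=1+f['k1']*(x*x+y*y);x,y=xd/s,yd/s
    P=np.stack([x,y,np.ones_like(x)],-1)*f['range_z'][...,None]
    T=f['pose'];return P@T[:3,:3].T+T[:3,3]
def proj(f,p):
    T=f['pose'];c=T[:3,:3].T@(np.asarray(p)-T[:3,3]);x,y=c[0]/c[2],c[1]/c[2];s=1+f['k1']*(x*x+y*y)
    K=f['mtx'];return K[0,0]*x*s+K[0,2],K[1,1]*y*s+K[1,2]
E
python3 - <<'E'
from h import *
for n in ['scene','side','wrist']:
    f=grab(n,n+'0');print(n,f['pose'].round(3).tolist(),f['mtx'][0,0],f['k1'])
print(r.read_state(),r.pinch_z)
E
```

```text
pics
scene [[-0.855, 0.37, -0.363, 1.099], [0.518, 0.637, -0.571, 0.71], [0.02, -0.676, -0.736, 0.95], [0.0, 0.0, 0.0, 1.0]] 446.44430341166674 -0.13823273255100432
side [[-0.839, -0.387, 0.381, 0.179], [-0.543, 0.575, -0.612, 0.772], [0.018, -0.721, -0.693, 0.94], [0.0, 0.0, 0.0, 1.0]] 454.0162200494062 -0.13253707249183277
wrist [[0.266, -0.913, -0.311, 0.246], [-0.964, -0.253, -0.083, -0.58], [-0.003, 0.322, -0.947, 0.372], [0.0, 0.0, 0.0, 1.0]] 291.3173052888551 0.01776817835560112
{'t': 0.15, 'qpos': array([-8.10261803e+01,  1.24645526e+01,  9.25109664e+01, -8.01487291e-04,
        7.51326233e+01, -6.42824950e+00]), 'qvel': array([ 0.04050689, -0.2280128 , -0.30219771, -0.0546389 , -0.00714681,
       -0.12710618]), 'joint_torque': array([ 6.58648014e-05, -3.97451878e+01, -3.04416454e+01, -2.19306535e-04,
        5.80118503e-03, -5.85611090e-06]), 'tool_pos': array([ 0.16591337, -0.60190262,  0.23026003]), 'tcp_rot': array([-96.01803588,  89.89185496,  99.3842397 ]), 'ft_force': array([ 0.08333316, -0.30368512,  0.57871277]), 'ft_torque': array([ 0.00977526,  0.01331173, -0.01155813]), 'opening': 0.08505815245094858} 0.0187
```

View pics/scene0.png

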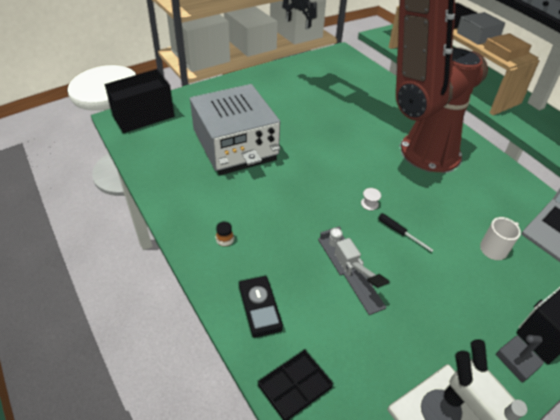

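View pics/side0.png

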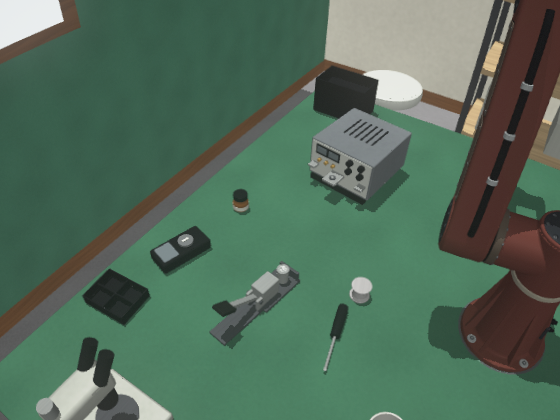

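View pics/wrist0.png

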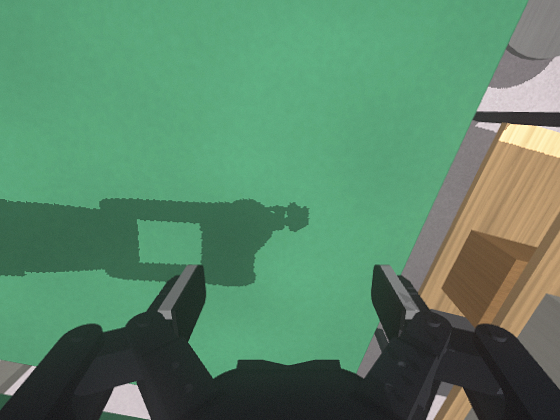

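The scene view shows the supply at about (235,130), its lift lug at (252,157), the jack with its saddle at (336,235), and the handle pad at (377,281). In the side view the lug is at (333,179), the saddle at (283,270) and the pad at (224,309).

```bash
python3 - <<'E'
from h import *
for n,pts,crops in [('scene',dict(boss=(252,156),saddle=(336,232),housing=(345,247),pad=(377,281),jar=(224,228),spool=(371,194),driver=(400,228),meter=(260,306)),[(180,80,300,180),(300,215,400,315)]),('side',dict(boss=(333,178),saddle=(283,268),housing=(264,284),pad=(224,309),jar=(240,193),spool=(361,284),driver=(340,320),meter=(180,250)),[(295,100,415,210),(200,250,310,345)])]:
    f=grab(n)
    for k,p in pts.items(): print(n,k,dep(f,*p).round(3))
    ims=[]
    for i,(a,b,c,d) in enumerate(crops):
        im=cv2.resize(cv2.cvtColor(f['img'][b:d,a:c],cv2.COLOR_RGB2BGR),None,fx=5,fy=5,interpolation=cv2.INTER_CUBIC)
        cv2.imwrite(f'pics/{n}1_{i}.png',im)
E
```

```text
scene boss [ 0.588 -0.204  0.071]
scene saddle [0.534 0.154 0.047]
scene housing [0.553 0.215 0.061]
scene pad [0.574 0.355 0.099]
scene jar [ 0.787 -0.004  0.052]
scene spool [0.352 0.085 0.04 ]
scene driver [0.356 0.221 0.025]
scene meter [0.819 0.239 0.033]
side boss [ 0.585 -0.202  0.076]
side saddle [0.537 0.153 0.051]
side housing [0.544 0.228 0.063]
side pad [0.562 0.357 0.103]
side jar [ 0.787 -0.009  0.057]
side spool [0.353 0.083 0.042]
side driver [0.352 0.193 0.025]
side meter [0.801 0.243 0.036]
```

View pics/scene1_0.png

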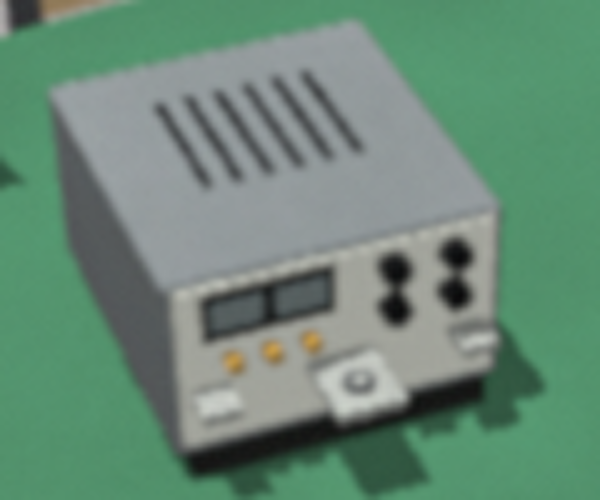

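View pics/scene1_1.png

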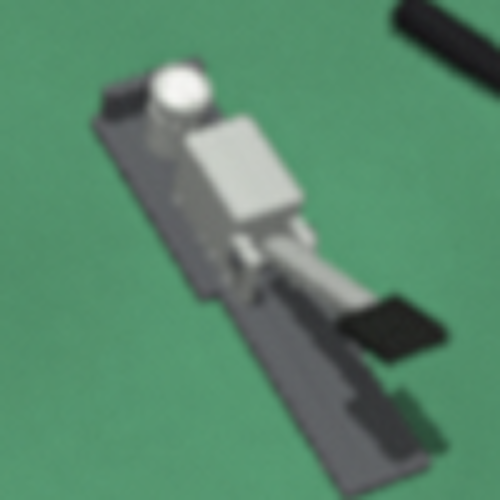

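View pics/side1_0.png

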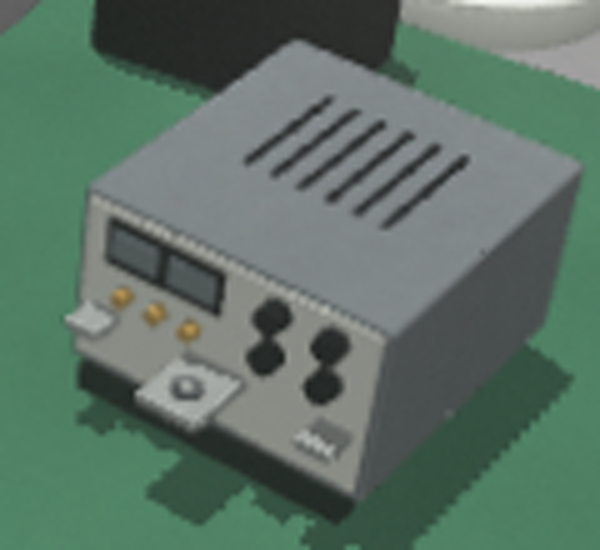

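View pics/side1_1.png

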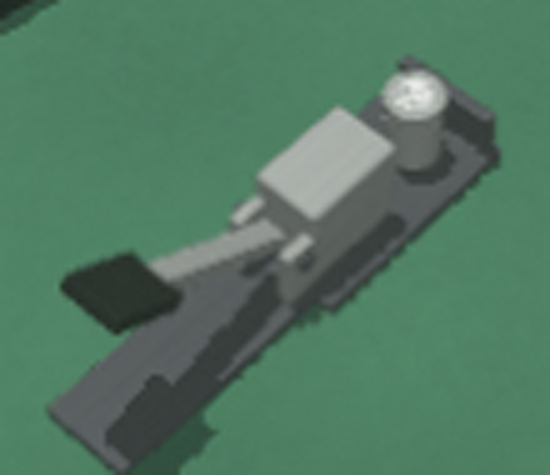

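```bash
cat >> h.py <<'E'
def tri(f1,p1,f2,p2):
    o1,d1=ray(f1,*p1);o2,d2=ray(f2,*p2)
    A=np.stack([d1,-d2],1);s=np.linalg.lstsq(A,o2-o1,rcond=None)[0]
    a,b=o1+s[0]*d1,o2+s[1]*d2;return (a+b)/2,np.linalg.norm(a-b)
E
python3 - <<'E'
from h import *
fs,fd=grab('scene'),grab('side')
def c(p,o): return ((p[0]+.5)/5-.5+o[0],(p[1]+.5)/5-.5+o[1])
oS,oJ,dS,dJ=(180,80),(300,215),(295,100),(200,250)
print('saddle',tri(fs,c((181,88),oJ),fd,c((416,95),dJ)))
print('boss',tri(fs,c((360,380),oS),fd,c((188,387),dS)))
def quad(name,a,b):
    P=[tri(fs,c(p,o1),fd,c(q,o2)) for (p,o1),(q,o2) in zip(a,b)]
    X=np.array([p[0] for p in P]);print(name,X.round(4).tolist(),'gap',[round(p[1],4) for p in P],'ctr',X.mean(0).round(4));return X
# case FL(seen from front) order: frontleft, frontright, backright, backleft
X=quad('case',[(p,oS) for p in [(168,292),(497,208),(357,22),(52,92)]],[(q,dS) for q in [(92,190),(390,338),(580,165),(298,40)]])
e=X[2]+X[3]-X[0]-X[1];print('supply yaw',np.degrees(np.arctan2(e[1],e[0]))); w=X[1]-X[0];print('w yaw',np.degrees(np.arctan2(w[1],w[0])),np.linalg.norm(w))
# housing: scene corners order nose-left(image), nose-right, back-right, back-left
X=quad('house',[(p,oJ) for p in [(187,137),(245,115),(302,195),(238,222)]],[(q,dJ) for q in [(338,107),(393,148),(315,220),(258,180)]])
e=X[0]+X[1]-X[2]-X[3];print('jack yaw',np.degrees(np.arctan2(e[1],e[0])))
X=quad('pad',[(p,oJ) for p in [(338,325),(395,293),(448,335),(390,362)]],[(q,dJ) for q in [(132,253),(182,296),(117,331),(62,287)]])
# cloud checks
for n,f in (('s',fs),('d',fd)):
    C=cloud(f)
    for nm,(x0,x1,y0,y1,z0,z1) in dict(case=(.4,.75,-.55,-.15,.14,.16),house=(.45,.65,.17,.26,.054,.068)).items():
        m=(C[...,0]>x0)&(C[...,0]<x1)&(C[...,1]>y0)&(C[...,1]<y1)&(C[...,2]>z0)&(C[...,2]<z1)
        p=C[m];rc=cv2.minAreaRect((p[:,:2]*1000).astype(np.float32));print(n,nm,len(p),rc,np.median(p[:,2]))
E
```

```text
saddle (array([0.53671028, 0.15528829, 0.04986708]), np.float64(0.0019636028144891762))
boss (array([ 0.58928245, -0.20426253,  0.07422611]), np.float64(0.002230633228833183))
case [[0.6893, -0.2532, 0.1482], [0.4797, -0.2267, 0.1475], [0.4495, -0.4536, 0.1501], [0.6609, -0.4839, 0.1483]] gap [np.float64(0.0035), np.float64(0.0006), np.float64(0.0022), np.float64(0.0055)] ctr [ 0.5699 -0.3543  0.1485]
supply yaw -97.305468770756
w yaw 172.7964763502961 0.21129546106915303
house [[0.5605, 0.1899, 0.0601], [0.525, 0.1942, 0.0591], [0.5325, 0.2509, 0.0594], [0.5693, 0.2456, 0.0565]] gap [np.float64(0.0018), np.float64(0.0003), np.float64(0.0001), np.float64(0.0012)] ctr [0.5468 0.2202 0.0588]
jack yaw -98.2927047239039
pad [[0.5809, 0.3298, 0.0837], [0.5478, 0.3338, 0.086], [0.553, 0.3726, 0.1033], [0.5862, 0.3693, 0.104]] gap [np.float64(0.0059), np.float64(0.0003), np.float64(0.0), np.float64(0.0015)] ctr [0.567  0.3514 0.0942]
s case 3157 ((570.9465942382812, -351.06182861328125), (247.83546447753906, 220.50205993652344), 82.38916015625) 0.14942998396362406
s house 295 ((546.83935546875, 221.33001708984375), (61.080142974853516, 40.98691177368164), 81.1967544555664) 0.058742864403315664
d case 3346 ((569.4580078125, -348.69073486328125), (254.04013061523438, 222.8051300048828), 82.3670654296875) 0.15149972068201967
d house 373 ((545.443115234375, 210.3959197998047), (83.44989776611328, 41.450374603271484), 82.03263854980469) 0.06091431136206904
```

```bash
cat >> h.py <<'E'
from scipy.spatial.transform import Rotation as Ro
def tcp():
    s=r.read_state();return s['tool_pos'],Ro.from_euler('xyz',s['tcp_rot'],degrees=True).as_matrix(),s
def plan(p,jyaw):
    # target: x down, camera side (tool +/-z) toward back of jack
    t,R,s=tcp();d=np.array([np.cos(np.radians(jyaw)),np.sin(np.radians(jyaw)),0])
    x=np.array([0,0,-1.]);z=CAMS*-d;y=np.cross(z,x);G=np.stack([x,y,z],1)
    dr=Ro.from_matrix(R.T@G).as_rotvec()
    print('tcp',t.round(4),'shift now-axes mm',(R.T@(np.array(p)-t)*1000).round(1),'goal-axes',(G.T@(np.array(p)-t)*1000).round(1),'dr',dr.round(4))
CAMS=1
E
python3 - <<'E'
from h import *
t,R,s=tcp();f=grab('wrist');print(R.round(3)); print('cam in tool',R.T@(f['pose'][:3,3]-t))
E
```

```text
[[-0.     0.266 -0.964]
 [ 0.001 -0.964 -0.266]
 [-1.    -0.001 -0.   ]]
cam in tool [-1.42303915e-01  9.92676798e-05 -8.26577482e-02]
```

```bash
sed -i 's/^CAMS=1/CAMS=-1/' h.py; python3 - <<'E'
from h import *
plan((.546,.22,.2),-98.2)
E
```

```text
tcp [ 0.166  -0.6025  0.2311] shift now-axes mm [  31.4 -692.  -584.8] goal-axes [  31.1  258.8 -868.2] dr [-1.1589e+00 -2.0000e-04  3.0000e-04]
```

```bash
python3 -m pendant '{"linear":[[0,0,0],[0,0,0],[0,0,0],[0,0,0],[0,0,0]],"dr":[[-0.145,0,0],[-0.145,0,0],[-0.145,0,0],[-0.145,0,0],[-0.145,0,0]],"gripper":[85,85,85,85,85]}'
python3 -m pendant '{"linear":[[0,0,0],[0,0,0],[0,10,-30]],"dr":[[-0.145,0,0],[-0.145,0,0],[-0.144,0,0]],"gripper":[85,85,85]}'
python3 -m pendant '{"linear":[[0,14,-46],[0,14,-46],[0,14,-46],[0,14,-46],[0,14,-46]],"dr":[[0,0,0],[0,0,0],[0,0,0],[0,0,0],[0,0,0]],"gripper":[85,85,85,85,85]}'
python3 -m pendant '{"linear":[[0,14,-46],[0,14,-46],[0,14,-46],[0,14,-46],[0,14,-46]],"dr":[[0,0,0],[0,0,0],[0,0,0],[0,0,0],[0,0,0]],"gripper":[85,85,85,85,85]}'
python3 -m pendant '{"linear":[[0,14,-46],[0,14,-46],[0,14,-46],[0,14,-46],[0,14,-46]],"dr":[[0,0,0],[0,0,0],[0,0,0],[0,0,0],[0,0,0]],"gripper":[85,85,85,85,85]}'
python3 - <<'E'
from h import *
plan((.546,.22,.2),-98.2)
E
```

```text
t: 0.9
tool_pos: [0.166, -0.6026, 0.2313]
tcp_rot: [156.1, 90.0, 33.4]
ft_force: [-0.7, 0.9, -0.5]
opening: 0.0854
t: 1.2
tool_pos: [0.1825, -0.5788, 0.2315]
tcp_rot: [-8.3, 89.8, -106.3]
ft_force: [1.3, 0.7, 0.0]
opening: 0.085
t: 1.7
tool_pos: [0.2867, -0.3573, 0.2315]
tcp_rot: [61.9, 90.0, -36.4]
ft_force: [0.8, 1.0, 0.7]
opening: 0.0851
t: 2.2
tool_pos: [0.3888, -0.1395, 0.2318]
tcp_rot: [69.6, 89.9, -28.6]
ft_force: [1.0, -0.7, -0.0]
opening: 0.0855
t: 2.7
tool_pos: [0.4909, 0.0785, 0.2317]
tcp_rot: [86.1, 89.9, -12.1]
ft_force: [1.2, -0.9, 0.6]
opening: 0.0852
tcp [0.4909 0.0785 0.2317] shift now-axes mm [  31.7   34.4 -147.9] goal-axes [  31.7   34.4 -147.9] dr [ 0.0007  0.0001 -0.0012]
```

```bash
python3 -m pendant '{"linear":[[0,9,-40],[0,9,-40],[0,8,-34],[0,8,-34],[0,0,0]],"dr":[[0,0,0],[0,0,0],[0,0,0],[0,0,0],[0,0,0]],"gripper":[85,85,85,85,85]}'
python3 - <<'E'
from h import *
f=grab('wrist','wrist1');plan((.546,.22,.2),-98.2)
C=cloud(f)
m=(abs(C[...,0]-.546)<.08)&(abs(C[...,1]-.22)<.08)&(C[...,2]>.053)&(C[...,2]<.066)
m2=(cv2.erode(m.astype(np.uint8),np.ones((3,3))))
n,l,st,ce=cv2.connectedComponentsWithStats(m2)
for i in range(1,n):
    if st[i,4]>200:
        p=C[l==i];print(st[i],ce[i],cv2.minAreaRect((p[:,:2]*1000).astype(np.float32)),np.median(p[:,2]))
E
```

```text
t: 3.2
tool_pos: [0.546, 0.2216, 0.2314]
tcp_rot: [155.9, 89.9, 57.9]
ft_force: [-0.5, -0.9, -0.5]
opening: 0.0845
tcp [0.5452 0.2196 0.2312] shift now-axes mm [31.2  0.7 -0.5] goal-axes [31.2  0.7 -0.5] dr [0.0031 0.0002 0.0001]
[ 272  162   35   51 1626] [288.96801968 187.24292743] ((546.5366821289062, 221.01998901367188), (57.82835006713867, 37.41371154785156), 81.2289810180664) 0.05953935316337741
```

View pics/wrist1.png

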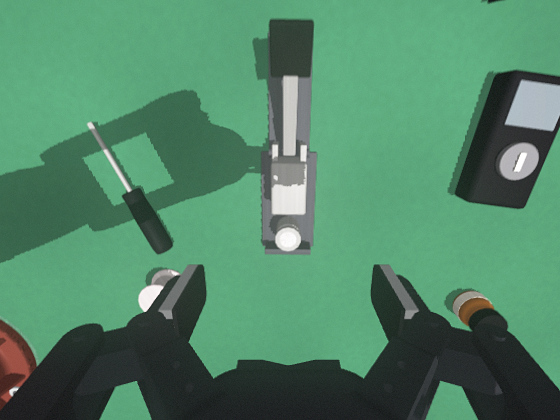

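Wrist view: jack axis nearly vertical in the picture, housing centre (289,187), saddle (288,238), pad (292,50). That agrees with the two fixed cameras, so I descend and grasp.

```bash
python3 -m pendant '{"linear":[[40,1,-1],[40,0,0],[40,0,0],[40,0,0],[0,0,0]],"dr":[[0.008,0,0],[0,0,0],[0,0,0],[0,0,0],[0,0,0]],"gripper":[85,85,85,85,85]}'
python3 - <<'E'
from h import *
plan((.5465,.2205,.0195),-98.6); grab('wrist','wrist2');grab('side','side2')
E
```

```text
t: 3.75
tool_pos: [0.5398, 0.2159, 0.0647]
tcp_rot: [-64.6, 89.2, -163.3]
ft_force: [-1.0, -0.7, -1.1]
opening: 0.085
tcp [0.5398 0.2159 0.0647] shift now-axes mm [45.1  6.5 -5.8] goal-axes [45.2  5.9 -5.5] dr [-0.0021  0.0064  0.0134]
```

View pics/side2.png

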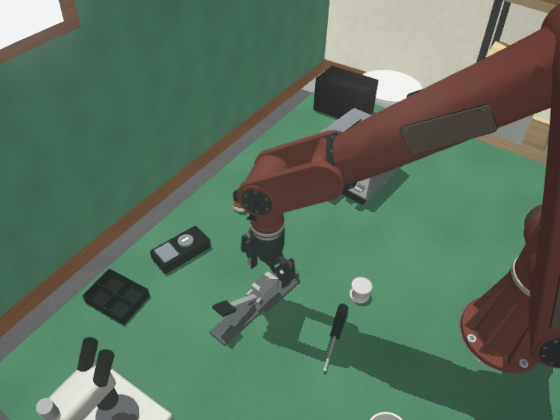

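Side view: the gripper is above the housing at about (270,275) with nothing in the way. I correct the small drift on the way down.

```bash
python3 -m pendant '{"linear":[[10,6,-5.5],[10,0,0],[10,0,0],[10,0,0],[5,0,0]],"dr":[[-0.002,0.006,0.013],[0,0,0],[0,0,0],[0,0,0],[0,0,0]],"gripper":[85,85,85,85,85]}'
python3 -m pendant '{"linear":[[0,0,0]],"dr":[[0,0,0]],"gripper":[85]}'
python3 - <<'E'
from h import *
plan((.5465,.2205,.0195),-98.6)
E
```

```text
t: 4.35
tool_pos: [0.5525, 0.2234, 0.0249]
tcp_rot: [114.7, 89.3, 16.2]
ft_force: [-0.4, -0.0, -0.4]
opening: 0.0853
t: 4.45
tool_pos: [0.5522, 0.2233, 0.0248]
tcp_rot: [114.8, 89.3, 16.3]
ft_force: [0.0, -0.1, -0.0]
opening: 0.0853
tcp [0.5522 0.2233 0.0248] shift now-axes mm [ 5.2 -5.3  3.6] goal-axes [ 5.3 -5.2  3.6] dr [ 0.0012 -0.0048 -0.0104]
```

```bash
python3 -m pendant '{"linear":[[3,-5,3.6],[2.5,0,0],[0,0,0],[0,0,0]],"dr":[[0.001,-0.005,-0.0105],[0,0,0],[0,0,0],[0,0,0]],"gripper":[85,85,85,85]}'
python3 - <<'E'
from h import *
plan((.5465,.2205,.0195),-98.6)
E
```

```text
t: 4.85
tool_pos: [0.5481, 0.2208, 0.0209]
tcp_rot: [112.5, 89.8, 13.9]
ft_force: [1.1, 0.3, -0.0]
opening: 0.0848
tcp [0.5481 0.2208 0.0209] shift now-axes mm [ 1.4 -1.5  0.6] goal-axes [ 1.4 -1.5  0.6] dr [ 0.0001 -0.0012 -0.0028]
```

```bash
python3 -m pendant '{"linear":[[0.5,-1.5,0.5],[0,0,0],[0,0,0],[0,0,0],[0,0,0]],"dr":[[0,-0.001,-0.003],[0,0,0],[0,0,0],[0,0,0],[0,0,0]],"gripper":[85,60,40,30,30]}' 50
python3 -m pendant '{"linear":[[0,0,0],[0,0,0],[0,0,0],[0,0,0],[0,0,0]],"dr":[[0,0,0],[0,0,0],[0,0,0],[0,0,0],[0,0,0]],"gripper":[30,30,30,30,30]}' 50
python3 - <<'E'
from h import *
plan((.5465,.2205,.0195),-98.6)
# goal: lift pad est, supply yaw -97.5
p=np.array([.588,-.204]);d=np.array([np.cos(np.radians(-97.5)),np.sin(np.radians(-97.5))])
g=p-.065*d;print('goal grip',g); plan((*(g-.06*d),.022),-97.5); plan((*g,.022),-97.5)
E
```

```text
t: 5.35
tool_pos: [0.5464, 0.2206, 0.0204]
tcp_rot: [-98.8, 90.0, 162.6]
ft_force: [-1.2, 0.6, 1.9]
opening: 0.0396
t: 5.85
tool_pos: [0.5465, 0.2206, 0.0204]
tcp_rot: [-102.4, 90.0, 159.0]
ft_force: [-1.4, 0.7, 3.6]
opening: 0.0393
tcp [0.5465 0.2206 0.0204] shift now-axes mm [0.9 0.1 0.1] goal-axes [0.9 0.1 0.1] dr [ 0.0001 -0.0001  0.0005]
goal grip [ 0.5964842  -0.13955608]
tcp [0.5465 0.2206 0.0204] shift now-axes mm [ -1.6 102.1 288.6] goal-axes [ -1.6  96.6 290.5] dr [-0.0191 -0.0001  0.0005]
tcp [0.5465 0.2206 0.0204] shift now-axes mm [ -1.6 103.3 348.6] goal-axes [ -1.6  96.6 350.5] dr [-0.0191 -0.0001  0.0005]
```

```bash
python3 -m pendant '{"linear":[[-2,0,0],[-2,0,0],[-2,0,0],[0,0,0],[0,0,0]],"dr":[[0,0,0],[0,0,0],[0,0,0],[0,0,0],[0,0,0]],"gripper":[30,30,30,30,30]}' 60
python3 -m pendant '{"linear":[[0,5,15],[0,7,21],[0,7,21],[0,7,21],[0,7,21]],"dr":[[0,0,0],[0,0,0],[0,0,0],[0,0,0],[0,0,0]],"gripper":[30,30,30,30,30]}'
python3 -m pendant '{"linear":[[0,7,21],[0,7,21],[0,7,21],[0,7,21],[0,7,21]],"dr":[[0,0,0],[0,0,0],[0,0,0],[0,0,0],[-0.005,0,0]],"gripper":[30,30,30,30,30]}'
python3 -m pendant '{"linear":[[0,7,21],[0,7,21],[0,7,21],[0,6,19],[0,0,0]],"dr":[[-0.005,0,0],[-0.005,0,0],[-0.004,0,0],[0,0,0],[0,0,0]],"gripper":[30,30,30,30,30]}'
python3 - <<'E'
from h import *
grab('scene','scene3');grab('side','side3')
plan((.6043,-.080,.022),-97.5); plan((.5965,-.1396,.022),-97.5)
E
```

```text
t: 6.35
tool_pos: [0.5458, 0.2203, 0.0255]
tcp_rot: [-69.8, 89.9, -168.4]
ft_force: [0.2, -0.0, -8.4]
opening: 0.0394
t: 6.85
tool_pos: [0.5642, 0.1161, 0.0261]
tcp_rot: [-46.0, 90.0, -144.6]
ft_force: [0.7, 0.0, -8.6]
opening: 0.0395
t: 7.35
tool_pos: [0.583, 0.0069, 0.0261]
tcp_rot: [-51.8, 90.0, -150.1]
ft_force: [0.7, -0.2, -9.1]
opening: 0.0393
t: 7.85
tool_pos: [0.5995, -0.0802, 0.0266]
tcp_rot: [40.0, 89.8, -57.6]
ft_force: [0.8, 0.0, -8.7]
opening: 0.0395
tcp [ 0.5984 -0.0773  0.026 ] shift now-axes mm [4.  6.3 1.9] goal-axes [4.  6.2 1.9] dr [-0.0019 -0.0002  0.0009]
tcp [ 0.5984 -0.0773  0.026 ] shift now-axes mm [ 4.   6.4 62. ] goal-axes [ 4.   6.3 62. ] dr [-0.0019 -0.0002  0.0009]
```

View pics/scene3.png

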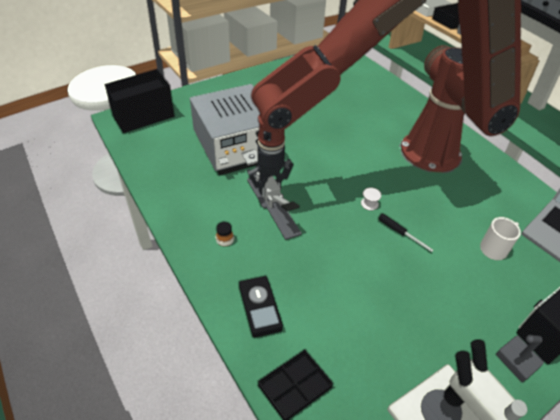

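View pics/side3.png

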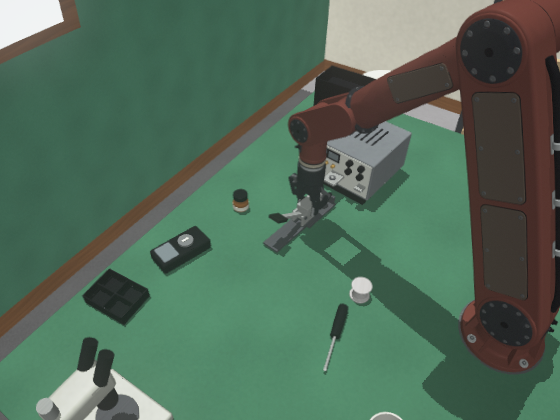

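Both views show the jack held flat and pointing at the lug, about 60 mm short (scene: jack near (275,210), side: near (305,215)). The jar is clear. I lower the jack, correct sideways, and then measure.

```bash
python3 -m pendant '{"linear":[[0,4,0],[2,2,0],[2,0,0],[1,0,0],[0,0,0]],"dr":[[-0.002,0,0],[0,0,0],[0,0,0],[0,0,0],[0,0,0]],"gripper":[30,30,30,30,30]}'
python3 - <<'E'
from h import *
plan((.5965,-.1396,.0205),-97.5)
fs,fd=grab('scene'),grab('side')
for n,f,(a,b,c,d) in [('scene4',fs,(200,130,320,250)),('side4',fd,(255,140,375,260))]:
    cv2.imwrite(f'pics/{n}.png',cv2.resize(cv2.cvtColor(f['img'][b:d,a:c],cv2.COLOR_RGB2BGR),None,fx=5,fy=5,interpolation=cv2.INTER_CUBIC))
E
```

```text
t: 8.45
tool_pos: [0.6042, -0.0766, 0.0207]
tcp_rot: [-97.9, 89.9, 164.7]
ft_force: [-0.3, -0.5, -9.3]
opening: 0.0395
tcp [ 0.6042 -0.0766  0.0207] shift now-axes mm [ 0.2  0.5 63.5] goal-axes [ 0.2  0.6 63.5] dr [ 0.0025 -0.0002  0.0015]
```

View pics/scene4.png

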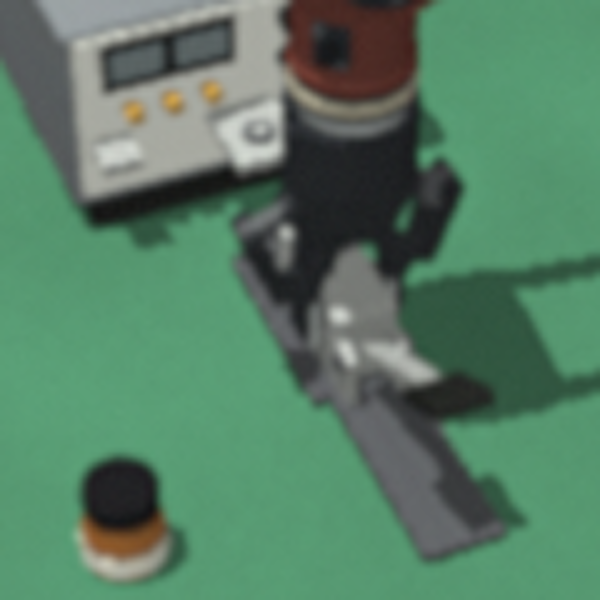

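View pics/side4.png

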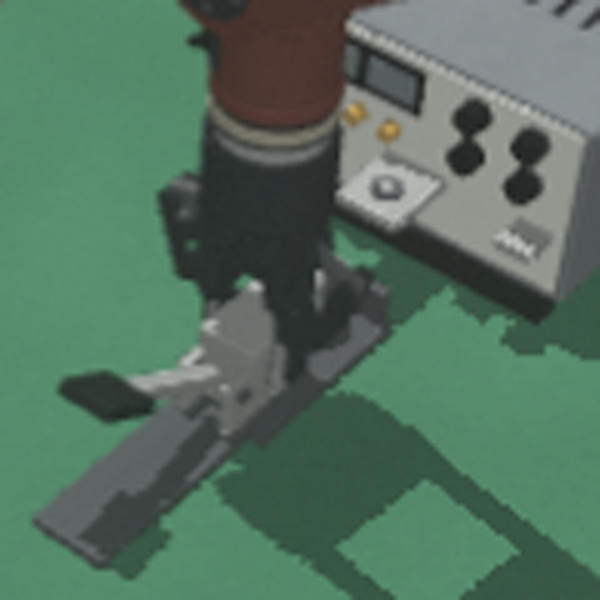

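```bash
python3 -m pendant '{"linear":[[0.3,0.5,5],[0,0,12],[0,0,12],[0,0,12],[0,0,9]],"dr":[[0.0025,0,0],[0,0,0],[0,0,0],[0,0,0],[0,0,0]],"gripper":[30,30,30,30,30]}'
python3 -m pendant '{"linear":[[0,0,0],[0,0,0]],"dr":[[0,0,0],[0,0,0]],"gripper":[30,30]}'
python3 - <<'E'
from h import *
plan((.5965,-.1396,.0205),-97.5)
fs,fd=grab('scene'),grab('side')
for n,f,(a,b,c,d) in [('scene5',fs,(200,110,320,230)),('side5',fd,(275,130,395,250))]:
    cv2.imwrite(f'pics/{n}.png',cv2.resize(cv2.cvtColor(f['img'][b:d,a:c],cv2.COLOR_RGB2BGR),None,fx=5,fy=5,interpolation=cv2.INTER_CUBIC))
E
```

```text
t: 9.05
tool_pos: [0.5984, -0.1286, 0.021]
tcp_rot: [-22.5, 90.0, -120.1]
ft_force: [-0.0, 0.3, -7.4]
opening: 0.0394
t: 9.25
tool_pos: [0.5984, -0.1271, 0.0209]
tcp_rot: [-136.6, 90.0, 125.8]
ft_force: [-0.4, -0.4, -8.8]
opening: 0.0395
tcp [ 0.5984 -0.1271  0.0209] shift now-axes mm [ 0.3 -0.3 12.6] goal-axes [ 0.4 -0.3 12.6] dr [-0.0019 -0.0006  0.0005]
```

View pics/scene5.png

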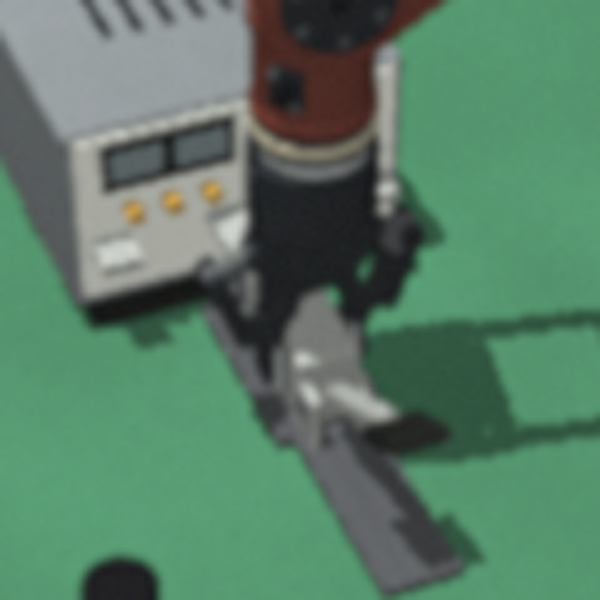

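View pics/side5.png

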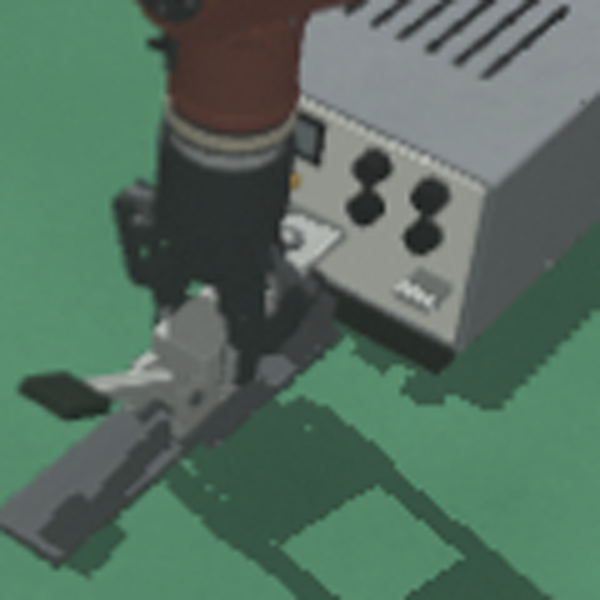

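The nose is entering under the lug in both views (side: nose at about (340,193), lug at (336,178)). I set the jack down and creep in, watching the force.

```bash
python3 -m pendant '{"linear":[[0.4,0,2],[0.3,0,2],[0,0,2],[0,0,1],[0,0,1]],"dr":[[0,0,0],[0,0,0],[0,0,0],[0,0,0],[0,0,0]],"gripper":[30,30,30,30,30]}'
python3 -m pendant '{"linear":[[0,0,0],[0,0,1],[0,0,1],[0,0,0]],"dr":[[0,0,0],[0,0,0],[0,0,0],[0,0,0]],"gripper":[30,30,30,30]}'
python3 -c "
from h import *
plan((.5965,-.1396,.0205),-97.5)"
```

```text
t: 9.85
tool_pos: [0.5978, -0.1346, 0.0205]
tcp_rot: [168.7, 90.0, 71.1]
ft_force: [0.8, 2.1, -5.6]
opening: 0.0397
t: 10.25
tool_pos: [0.5975, -0.1367, 0.0205]
tcp_rot: [-170.8, 90.0, 91.7]
ft_force: [0.4, 2.5, -2.8]
opening: 0.0392
tcp [ 0.5975 -0.1367  0.0205] shift now-axes mm [ 0.  -0.6  3. ] goal-axes [ 0.  -0.6  3. ] dr [-0.0007 -0.0001  0.    ]
```

```bash
for i in 1; do python3 -m pendant '{"linear":[[0,0,1],[0,0,1],[0,0,0]],"dr":[[0,0,0],[0,0,0],[0,0,0]],"gripper":[30,30,30]}'; python3 -m pendant '{"linear":[[0,0,1],[0,0,0.5],[0,0,0]],"dr":[[0,0,0],[0,0,0],[0,0,0]],"gripper":[30,30,30]}'; done
python3 -m pendant '{"linear":[[0,0,1],[0,0,0],[0,0,0]],"dr":[[0,0,0],[0,0,0],[0,0,0]],"gripper":[30,30,30]}'
```

```text
t: 10.55
tool_pos: [0.5972, -0.1386, 0.0205]
tcp_rot: [-159.3, 90.0, 103.2]
ft_force: [1.0, 3.6, -2.0]
opening: 0.0394
t: 10.85
tool_pos: [0.5971, -0.1395, 0.0205]
tcp_rot: [-176.4, 89.9, 86.1]
ft_force: [1.3, 6.1, -1.4]
opening: 0.0391
t: 11.15
tool_pos: [0.5971, -0.1396, 0.0205]
tcp_rot: [-177.0, 89.9, 85.5]
ft_force: [0.6, 8.3, -1.3]
opening: 0.0397
```

Stopped: the TCP holds at y=-0.1396 (the predicted spot) and the push has risen to 8 N. So the nose is home. I release and rise.

```bash
python3 -m pendant '{"linear":[[0,0,-0.3],[0,0,0],[0,0,0],[0,0,0],[0,0,0]],"dr":[[0,0,0],[0,0,0],[0,0,0],[0,0,0],[0,0,0]],"gripper":[42,50,60,75,85]}'
python3 -m pendant '{"linear":[[0,0,0],[-10,0,0],[-25,0,0],[-40,0,0],[-40,0,0]],"dr":[[0,0,0],[0,0,0],[0,0,0],[0,0,0],[0,0,0]],"gripper":[85,85,85,85,85]}'
python3 -m pendant '{"linear":[[-40,0,-10],[0,0,-40],[0,0,-40],[0,0,-40],[0,0,0]],"dr":[[0,0,0],[0,0,0],[0,0,0],[0,0,0],[0,0,0]],"gripper":[85,60,30,0,0]}'
python3 -m pendant '{"linear":[[0,0,0],[0,0,0]],"dr":[[0,0,0],[0,0,0]],"gripper":[0,0]}'
python3 - <<'E'
from h import *
d=np.array([np.cos(np.radians(-97.5)),np.sin(np.radians(-97.5))]);g=np.array([.5968,-.1396])
plan((*(g-.136*d),.12),-97.5)
fs,fd,fw=grab('scene'),grab('side'),grab('wrist','wrist6')
for n,f,(a,b,c,d) in [('scene6',fs,(200,110,320,230)),('side6',fd,(275,130,395,250))]:
    cv2.imwrite(f'pics/{n}.png',cv2.resize(cv2.cvtColor(f['img'][b:d,a:c],cv2.COLOR_RGB2BGR),None,fx=5,fy=5,interpolation=cv2.INTER_CUBIC))
E
```

```text
t: 11.65
tool_pos: [0.5969, -0.1413, 0.0204]
tcp_rot: [12.7, 90.0, -84.8]
ft_force: [0.5, -0.6, 0.2]
opening: 0.0846
t: 12.15
tool_pos: [0.596, -0.1406, 0.1362]
tcp_rot: [-97.4, 89.9, 165.0]
ft_force: [0.9, -0.3, 0.2]
opening: 0.0849
t: 12.65
tool_pos: [0.6141, -0.0073, 0.1762]
tcp_rot: [166.0, 89.9, 68.8]
ft_force: [-0.1, -0.9, 0.2]
opening: 0.0278
t: 12.85
tool_pos: [0.6138, -0.0126, 0.1755]
tcp_rot: [-17.7, 90.0, -115.3]
ft_force: [-0.4, -0.5, 0.1]
opening: 0.0005
tcp [ 0.6138 -0.0126  0.1755] shift now-axes mm [55.5 -0.2 -7.9] goal-axes [55.5 -0.2 -7.9] dr [-0.0009  0.0006  0.0002]
```

View pics/scene6.png

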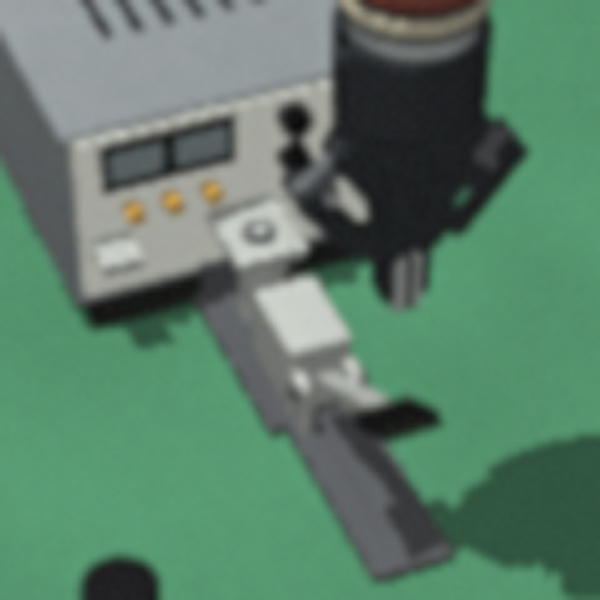

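View pics/side6.png

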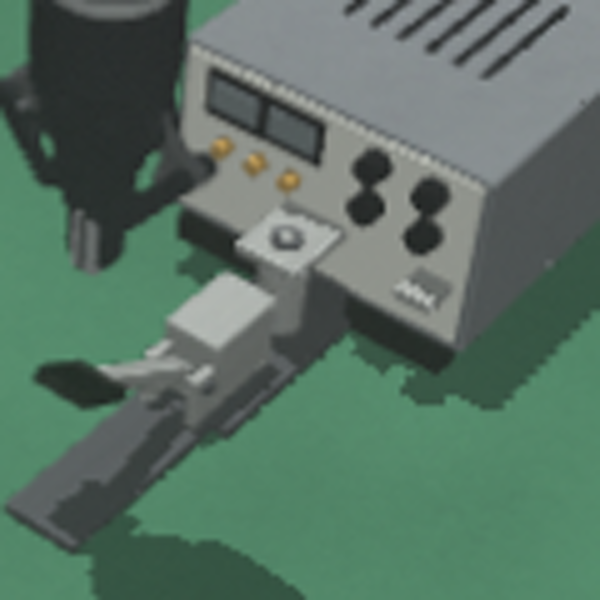

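View pics/wrist6.png

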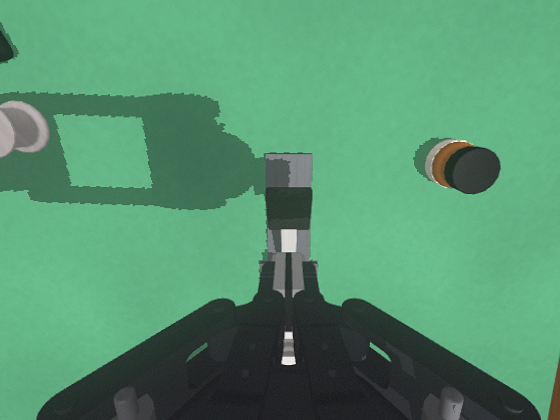

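The jack is home: in both views the lug sits over the saddle, in line with the housing (scene: boss (251,156), housing top (260,173); the wrist view has the black pad at (289,208)). A numeric check follows.

```bash
python3 - <<'E'
from h import *
fs,fd,fw=grab('scene'),grab('side'),grab('wrist')
c=lambda p,o:((p[0]+.5)/5-.5+o[0],(p[1]+.5)/5-.5+o[1])
a,b=(200,110),(275,130)
B=tri(fs,c((259,232),a),fd,c((288,238),b));print('boss',B)
X=[tri(fs,c(p,a),fd,c(q,b))[0] for p,q in zip([(255,290),(305,278),(352,342),(298,357)],[(233,270),(276,302),(212,350),(170,322)])]
X=np.array(X);h=X.mean(0);print('housing',h); d=np.array([np.cos(np.radians(-97.5)),np.sin(np.radians(-97.5)),0]);n=np.array([-d[1],d[0],0])
v=B[0]-h;print('along',v@d,'lateral',v@n)
for f in(fs,fd):
    C=cloud(f);m=(abs(C[...,0]-.597)<.04)&(abs(C[...,1]+.14)<.05)&(abs(C[...,2]-.06)<.005)&(abs(C[...,2]-.06)<.004);p=C[m];print(cv2.minAreaRect((p[:,:2]*1000).astype(np.float32)))
hsv=cv2.cvtColor(fw['img'],cv2.COLOR_RGB2HSV);C=cloud(fw)
m=(hsv[...,2]<90)&(abs(C[...,0]-.612)<.06)&(abs(C[...,1]-.0)<.04)&(C[...,2]>.075)&(C[...,2]<.112)
p=C[m];print('pad',m.sum(),p.mean(0),p.min(0),p.max(0))
E
```

```text
boss (array([ 0.58961308, -0.20507303,  0.07247404]), np.float64(0.0026758322385309775))
housing [ 0.5971335  -0.14028012  0.05800766]
along 0.06522020518449316 lateral 0.0010010842410785282
((598.202880859375, -146.2605743408203), (79.10175323486328, 42.00373077392578), 82.89149475097656)
((596.8338012695312, -147.04034423828125), (79.50505065917969, 41.9338493347168), 84.48039245605469)
pad 1853 [ 0.61482728 -0.00455093  0.09934203] [ 0.59464965 -0.03013154  0.08585443] [0.63397034 0.01479184 0.10844527]
```

Check: saddle to boss is 65.2 mm along (65 wanted) and 1 mm sideways; the pad centre is at about (0.614,-0.007,0.098). Now I press.

```bash
python3 -m pendant '{"linear":[[20,0,-3],[25,0,0],[15,0,0],[0,0,0],[0,0,0]],"dr":[[0,0,0],[0,0,0],[0,0,0],[0,0,0],[0,0,0]],"gripper":[0,0,0,0,0]}' 60
python3 -m pendant '{"linear":[[5,0,-1],[5,0,-1],[5,0,-1],[5,0,-1],[0,0,0]],"dr":[[0,0,0],[0,0,0],[0,0,0],[0,0,0],[0,0,0]],"gripper":[0,0,0,0,0]}'
python3 - <<'E'
from h import *
plan((.6155,.002,.046),-97.5);f=grab('side');grab('scene')
a,b,c,d=275,130,395,250
cv2.imwrite('pics/side7.png',cv2.resize(cv2.cvtColor(f['img'][b:d,a:c],cv2.COLOR_RGB2BGR),None,fx=5,fy=5))
E
```

```text
t: 13.65
tool_pos: [0.6141, -0.0091, 0.1151]
tcp_rot: [-89.2, 89.9, 173.3]
ft_force: [0.3, 0.8, -0.1]
opening: 0.0003
t: 14.15
tool_pos: [0.615, -0.0048, 0.095]
tcp_rot: [82.2, 90.0, -15.4]
ft_force: [0.6, -0.3, 2.1]
opening: 0.0003
tcp [ 0.615  -0.0048  0.095 ] shift now-axes mm [49.  -0.4 -6.8] goal-axes [49.  -0.4 -6.8] dr [-0.0003  0.     -0.0003]
```

View pics/side7.png

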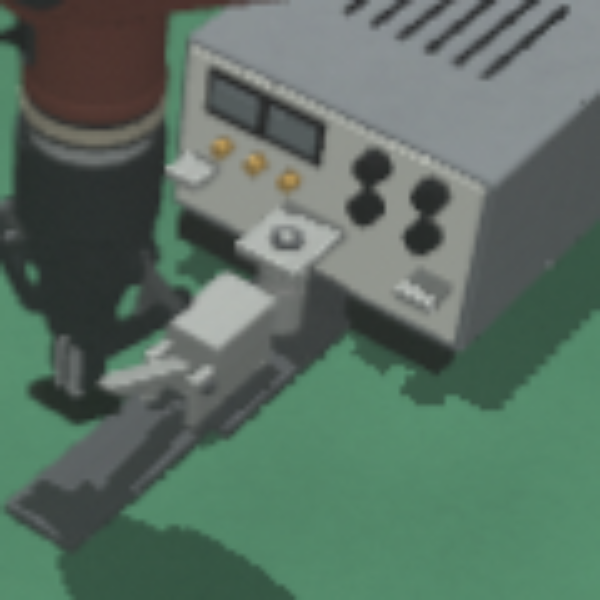

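Contact with the pad (2 N), tip in its middle at crop (70,390). I press on to the stop.

```bash
python3 -m pendant '{"linear":[[6,0,-1.5],[6,0,-1.5],[6,0,-1.5],[6,0,-1],[6,0,-1]],"dr":[[0,0,0],[0,0,0],[0,0,0],[0,0,0],[0,0,0]],"gripper":[0,0,0,0,0]}'
python3 -m pendant '{"linear":[[5,0,-0.5],[5,0,0],[4,0,0],[3,0,0],[0,0,0]],"dr":[[0,0,0],[0,0,0],[0,0,0],[0,0,0],[0,0,0]],"gripper":[0,0,0,0,0]}'
python3 -m pendant '{"linear":[[2,0,0],[0,0,0]],"dr":[[0,0,0],[0,0,0]],"gripper":[0,0]}'
python3 -c "
from h import *
plan((.6155,.002,.046),-97.5)"
```

```text
t: 14.75
tool_pos: [0.6169, 0.0038, 0.0681]
tcp_rot: [166.0, 89.7, 68.4]
ft_force: [-4.1, 7.2, 16.0]
opening: 0.0
t: 15.25
tool_pos: [0.6175, 0.0056, 0.0507]
tcp_rot: [160.1, 89.6, 62.5]
ft_force: [-1.6, 10.2, 13.6]
opening: 0.0001
t: 15.45
tool_pos: [0.6175, 0.0058, 0.0488]
tcp_rot: [160.8, 89.6, 63.2]
ft_force: [-2.2, 10.0, 13.5]
opening: -0.0001
tcp [0.6175 0.0058 0.0488] shift now-axes mm [ 2.8 -1.5  4.1] goal-axes [ 2.8 -1.5  4. ] dr [-0.0021 -0.007  -0.0024]
```

```bash
python3 -m pendant '{"linear":[[1.5,0,-1],[1.5,0,-1],[1,0,0],[0,0,0],[0,0,0]],"dr":[[0,0,0],[0,0,0],[0,0,0],[0,0,0],[0,0,0]],"gripper":[0,0,0,0,0]}'
python3 - <<'E'
from h import *
plan((.6155,.002,.046),-97.5)
fs,f=grab('scene'),grab('side')
a,b,c,d=275,130,395,250
cv2.imwrite('pics/side8.png',cv2.resize(cv2.cvtColor(f['img'][b:d,a:c],cv2.COLOR_RGB2BGR),None,fx=5,fy=5,interpolation=cv2.INTER_CUBIC))
a,b,c,d=200,110,320,230
cv2.imwrite('pics/scene8.png',cv2.resize(cv2.cvtColor(fs['img'][b:d,a:c],cv2.COLOR_RGB2BGR),None,fx=5,fy=5,interpolation=cv2.INTER_CUBIC))
E
```

```text
t: 15.95
tool_pos: [0.6176, 0.0062, 0.0454]
tcp_rot: [155.1, 89.7, 57.5]
ft_force: [-3.2, 5.7, 14.4]
opening: -0.0001
tcp [0.6176 0.0062 0.0454] shift now-axes mm [-0.6 -1.5  4.5] goal-axes [-0.6 -1.5  4.5] dr [-0.0013 -0.0041 -0.0019]
```

View pics/side8.png

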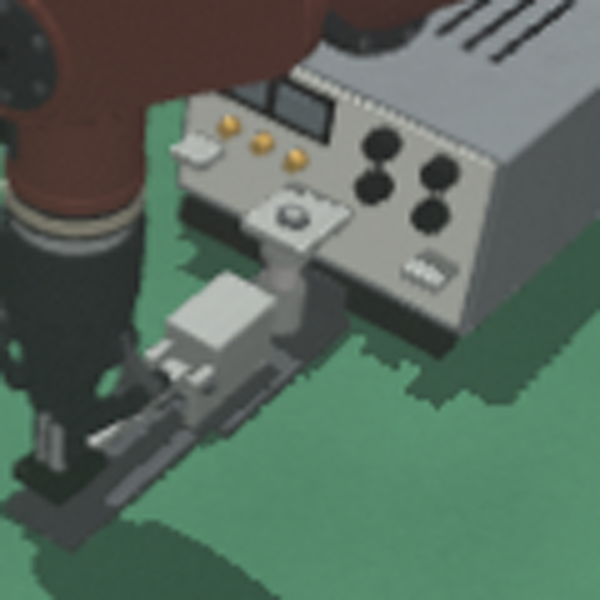

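View pics/scene8.png

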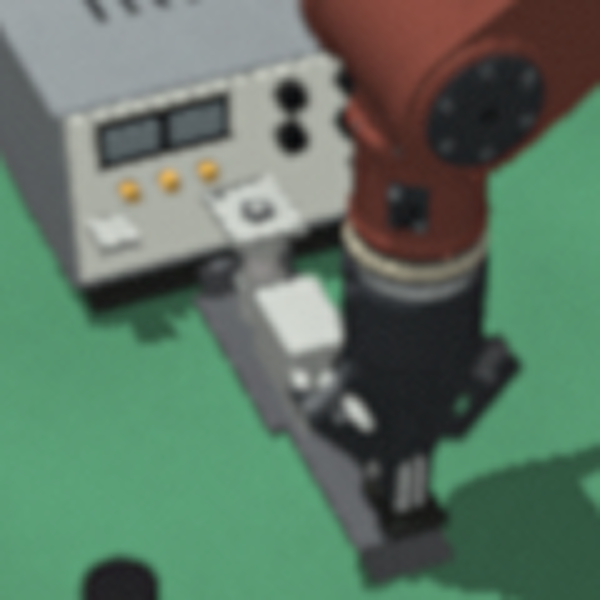

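The front is up in both views (boss moved from (288,238) to (293,215) in the side crop). I measure how far.

```bash
python3 -m pendant '{"linear":[[1.5,0,0],[0,0,0],[0,0,0]],"dr":[[0,0,0],[0,0,0],[0,0,0]],"gripper":[0,0,0]}'
python3 - <<'E'
from h import *
fs,fd=grab('scene'),grab('side')
c=lambda p,o:((p[0]+.5)/5-.5+o[0],(p[1]+.5)/5-.5+o[1])
a,b=(200,110),(275,130)
B=tri(fs,c((257,208),a),fd,c((293,215),b));print('boss',B)
X=np.array([tri(fs,c(p,a),fd,c(q,b))[0] for p,q in zip([(257,290),(308,278),],[(232,270),(275,302)])]);print(X)
E
```

```text
t: 16.35
tool_pos: [0.6177, 0.0062, 0.045]
tcp_rot: [158.5, 89.7, 60.9]
ft_force: [-6.0, 6.6, 20.3]
opening: 0.0
boss (array([ 0.58932401, -0.20754694,  0.0890342 ]), np.float64(0.0020915569869266767))
[[ 0.6094959  -0.17311591  0.05955543]
 [ 0.57641587 -0.16789666  0.05638063]]
```

At the stop (force rises to 20 N with no travel), boss up about 15 mm. I let it up along the arc.

```bash
python3 -m pendant '{"linear":[[-4,0,0],[-6,0,0],[-6,0,1],[-6,0,1],[-6,0,1.5]],"dr":[[0,0,0],[0,0,0],[0,0,0],[0,0,0],[0,0,0]],"gripper":[0,0,0,0,0]}'
python3 -m pendant '{"linear":[[-6,0,1.5],[-6,0,1.5],[-6,0,1.5],[-6,0,1.5],[-8,0,1.5]],"dr":[[0,0,0],[0,0,0],[0,0,0],[0,0,0],[0,0,0]],"gripper":[0,0,0,0,0]}'
python3 -m pendant '{"linear":[[-10,0,0],[0,0,0],[0,0,0],[0,0,0]],"dr":[[0,0,0],[0,0,0],[0,0,0],[0,0,0]],"gripper":[0,0,0,0]}'
python3 - <<'E'
from h import *
plan((.614,-.0091,.115),-97.5)
fs,f=grab('scene'),grab('side')
a,b,c,d=275,130,395,250
cv2.imwrite('pics/side9.png',cv2.resize(cv2.cvtColor(f['img'][b:d,a:c],cv2.COLOR_RGB2BGR),None,fx=5,fy=5,interpolation=cv2.INTER_CUBIC))
a,b,c,d=200,110,320,230
cv2.imwrite('pics/scene9.png',cv2.resize(cv2.cvtColor(fs['img'][b:d,a:c],cv2.COLOR_RGB2BGR),None,fx=5,fy=5,interpolation=cv2.INTER_CUBIC))
E
```

```text
t: 16.95
tool_pos: [0.6169, 0.0018, 0.0706]
tcp_rot: [135.1, 89.8, 37.6]
ft_force: [0.1, 3.1, 7.2]
opening: 0.0002
t: 17.45
tool_pos: [0.6129, -0.0069, 0.0995]
tcp_rot: [-88.8, 89.8, 173.7]
ft_force: [-0.2, -0.6, -0.2]
opening: 0.0002
t: 17.85
tool_pos: [0.614, -0.0069, 0.1102]
tcp_rot: [-91.4, 89.9, 171.0]
ft_force: [-0.5, 0.5, -1.6]
opening: -0.0
tcp [ 0.614  -0.0069  0.1102] shift now-axes mm [-4.8  0.3  2.2] goal-axes [-4.8  0.3  2.2] dr [-0.0006 -0.      0.0014]
```

View pics/side9.png

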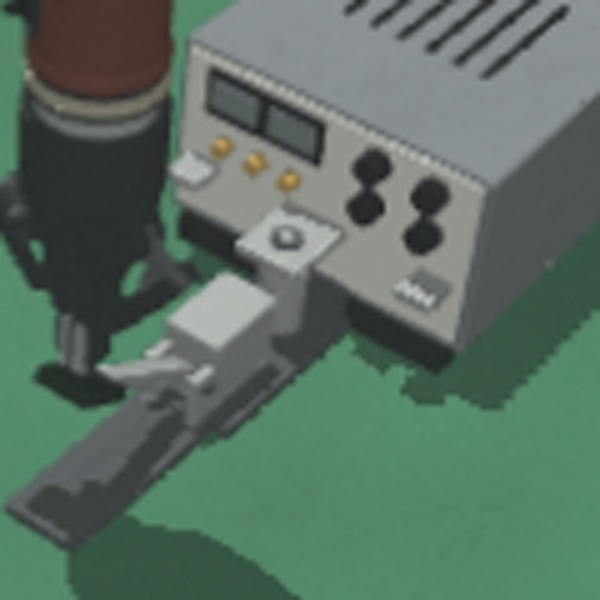

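View pics/scene9.png

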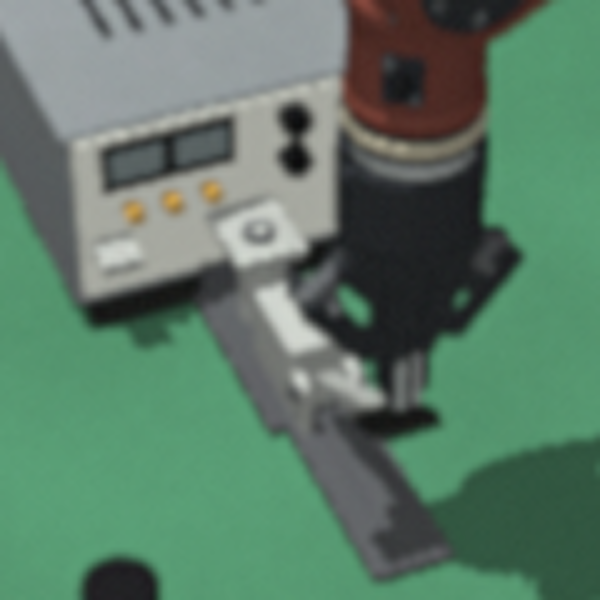

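Everything is back at its earlier pixels (boss (288,238) side, (259,232) scene), handle up. Second stroke.

```bash
python3 -m pendant '{"linear":[[8,0,-1],[8,0,-2],[7,0,-2],[7,0,-2],[7,0,-2]],"dr":[[0,0,0],[0,0,0],[0,0,0],[0,0,0],[0,0,0]],"gripper":[0,0,0,0,0]}'
python3 -m pendant '{"linear":[[7,0,-2],[7,0,-2],[6,0,-1],[5,0,-1],[3,0,0]],"dr":[[0,0,0],[0,0,0],[0,0,0],[0,0,0],[0,0,0]],"gripper":[0,0,0,0,0]}'
python3 -m pendant '{"linear":[[2,0,0],[2,0,0],[1,0,0],[0,0,0],[0,0,0]],"dr":[[0,0,0],[0,0,0],[0,0,0],[0,0,0],[0,0,0]],"gripper":[0,0,0,0,0]}'
```

```text
t: 18.45
tool_pos: [0.617, 0.003, 0.076]
tcp_rot: [147.4, 89.9, 49.8]
ft_force: [-4.8, 3.1, 15.1]
opening: -0.0001
t: 18.95
tool_pos: [0.6177, 0.0089, 0.0478]
tcp_rot: [141.0, 89.9, 43.4]
ft_force: [-1.7, 2.9, 12.9]
opening: -0.0
t: 19.45
tool_pos: [0.6178, 0.0091, 0.045]
tcp_rot: [161.3, 89.9, 63.7]
ft_force: [-6.5, 2.9, 21.0]
opening: 0.0003
```

```bash
python3 -m pendant '{"linear":[[0,0,0],[0,0,0],[0,0,0],[0,0,0],[0,0,0]],"dr":[[0,0,0],[0,0,0],[0,0,0],[0,0,0],[0,0,0]],"gripper":[0,0,0,0,0]}'
python3 - <<'E'
from h import *
fs,f=grab('scene','scene10f'),grab('side')
a,b,c,d=275,130,395,250
cv2.imwrite('pics/side10.png',cv2.resize(cv2.cvtColor(f['img'][b:d,a:c],cv2.COLOR_RGB2BGR),None,fx=5,fy=5,interpolation=cv2.INTER_CUBIC))
C=cloud(f);D=cloud(fs)
for X in(C,D):
    m=(abs(X[...,0]-.587)<.012)&(abs(X[...,1]+.208)<.012)&(X[...,2]>.06)&(X[...,2]<.11);print('lug top z',np.median(X[m][:,2]),m.sum())
print(r.read_state()['ft_force'],r.read_state()['tool_pos'])
E
```

```text
t: 19.95
tool_pos: [0.6178, 0.0091, 0.0449]
tcp_rot: [161.9, 89.9, 64.4]
ft_force: [-6.4, 2.8, 21.3]
opening: -0.0003
lug top z 0.08805456449551852 41
lug top z 0.08540795917532684 38
[-7.56583623  3.67550533 22.1352625 ] [0.61780467 0.00910481 0.04494081]
```

View pics/side10.png

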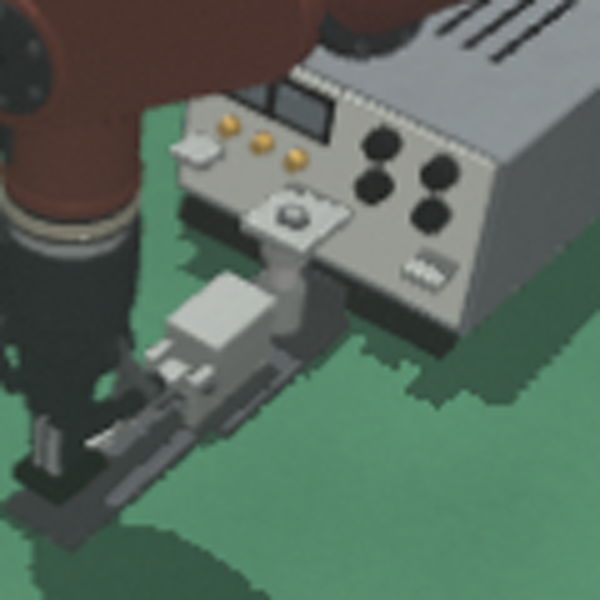

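View pics/scene10f.png

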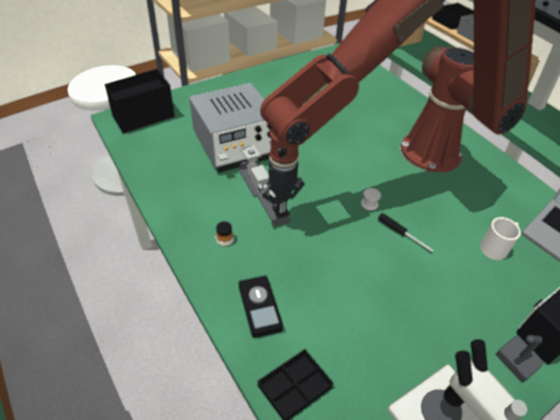

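The front is raised and steady (lug top 86–88 mm), pressed with 21 N at the stop, and the bystanders are at the same pixels as at the start. Handing in.

```bash
python3 -c "
from cell import r
print(r.sign_off());s=r.read_state();print(s['t'],s['tool_pos'],s['ft_force'])"
```

```text
the job is handed in; nothing more can be done
None
the job is handed in; nothing more can be done
```

I carried the jack just off the bench to about 5 mm short of the foot, then slid it in until its nose stopped against the foot. I pumped the handle once and let it fully up. I then pushed it down a second time and handed in at about 20 s with the arm still holding it. The hand-in reports no verdict.

- **Fit:** The jack stopped at the spot I had predicted, with the push rising to about 8 N. After release, the cameras put the boss 65.2 mm ahead of the jack's grip point (65 wanted) and 1 mm to the side.
- **First stroke:** At the stop the boss read 16.5 mm higher, where about 14 mm was expected. My handle push also had up to 10 N along the jack toward the supply; it fell to 3–4 N on the second stroke. With the handle back up, the boss returned to its earlier pixels, so I saw no lasting shift of the supply.
- **Final hold:** The fingers press about 21 N down at the handle's stop, with the fingertips 45 mm above the table. The lug top reads 85–88 mm against 70 mm at rest; the two cameras differ by 2.6 mm, and a rise of about 14 mm was expected. In the pictures the jack stands flat, the arm is clear of the supply, and the other things look unmoved. I could not measure the handle angle or the force between jack and supply directly.

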